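# Thread the wooden turner out of its box and hold it over the pan

## Task

Take the dark wooden turner out of the utensil box: it is longer than the opening between the two fixed covers, so slide it along, tilt it and bring one end up through the opening first, then draw the rest out. Finish while still holding it in the gripper, still and in the air, with the middle of its blade over the middle of the open milk pan at the front right of the hob and the whole turner clearly higher than the pan's rim, touching neither pan nor box. Leave the pan and everything else standing where it is.

Things in the scene. Friction and masses are not known exactly. Their poses are not given: they have to be found in the camera images.
- utensil_box: fixed open grey box, outside 386 x 146 x 64 mm, inside 370 x 130 mm, 50 mm deep; walls and floor 8 mm. Two fixed 6 mm pale wood covers lie over 80 mm of the inside at each end (underside 58 mm, top 64 mm above the worktop), leaving an opening 210 (x) by 130 mm (y). Origin: centre of its underside, on the worktop; x along its length toward the pan's end; z up
- opening (a point): centre of the box's opening, level with the top of the covers, 64 mm above the worktop; axes as the box
- turner: loose dark wooden turner, 270 mm long, 70-140 g, flat on the box's floor within 0.05 rad of the box's x, ends under the covers. Origin: mid-length, on its underside, 5 mm from the mass centre; x toward the blade, z up. Handle 22 mm wide (y), 16 thick, x -135 to 55 mm; shoulder 40 wide, 10 thick to x 61; blade 60 wide, 6 thick, x 61 to 135; undersides flush
- blade_mid (a point): middle of the turner's blade, at x = +98 mm, z = 3 mm in the turner's frame
- blade_end (a point): middle of the blade's free edge, at x = +135 mm, z = 3 mm in the turner's frame
- handle_end (a point): free end of the turner's handle, at x = -135 mm, z = 8 mm in the turner's frame
- milk_pan: loose blue-grey milk pan at the front right of the hob, the pan nearest the box, bowl 160 mm across, 88 mm high, 0.8 kg; its long black handle points away from the box. Origin: on its underside, 82 mm from the bowl's centre toward the handle; y from there to the bowl's centre, z up; the handle points to -y and rises to 95 mm
- pan_mouth (a point): centre of the milk pan's round mouth, at rim height, 98 mm above the worktop
- jam_jar: bystander: jar with a yellow lid, 71 mm across, 110 mm high; origin: centre of its underside
- tin: bystander: white food tin, 57 mm across, 72 mm high; origin: centre of its underside
- pepper_mill: bystander: wooden pepper mill, 58 mm across, 170 mm high; origin: centre of its underside
- onion: bystander: brown onion, 82 mm across, 94 mm high; origin: centre of its underside
- salt_shaker: bystander: salt shaker, 44 mm across, 90 mm high; origin: centre of its underside

How it is judged:
On the way, in this order (a step that is already met when the one before it is completed fails the run):
1. one end of the turner is up through the opening (at least 12 mm above the covers) while the other end is still inside the box, below the top of the covers (((height (world z) of blade_end above 0.076 m and height (world z) of handle_end below 0.056 m) or (height (world z) of handle_end above 0.076 m and height (world z) of blade_end below 0.056 m))), for 0.1 s.
2. the whole turner is out, both ends at least 12 mm above the covers, off the box (height (world z) of each of blade_end, handle_end above 0.076 m and contact force between turner and utensil_box below 0.1 N), for 0.2 s.
At the end, for the whole second after the job is handed in: Fingers hold the turner, still, for the last second: blade middle within 60 mm horizontally of the pan mouth's centre, blade and both ends 12 mm or more above the rim, touching neither pan nor box; pan within 30 mm, other things within 40 mm of their places, upright (horizontal distance between blade_mid and pan_mouth below 0.06 m and height (world z) of each of blade_mid, blade_end, handle_end above 0.11 m and contact force between the fingers and turner above 1 N and contact force between turner and milk_pan below 0.1 N and contact force between turner and utensil_box below 0.1 N and linear speed of turner below 0.05 m/s and angular speed of turner below 0.3 rad/s and distance of each of jam_jar, tin, pepper_mill, onion, salt_shaker from where it was at the start of the episode below 0.04 m and angle between each of jam_jar, tin, pepper_mill, onion, salt_shaker's own z axis and vertical below 0.6 rad and distance of milk_pan from where it was at the start of the episode below 0.03 m and angle between milk_pan's own z axis and vertical below 0.3 rad); the arm keeps its last pose, push and grip.
It fails at once if one of the other things is pushed more than 4 cm from its place or tipped over (distance of any of jam_jar, tin, pepper_mill, onion, salt_shaker from where it was at the start of the episode above 0.04 m or angle between any of jam_jar, tin, pepper_mill, onion, salt_shaker's own z axis and vertical above 0.6 rad).
It fails at once if the pan is pushed more than 3 cm from its place or tipped (distance of milk_pan from where it was at the start of the episode above 0.03 m or angle between milk_pan's own z axis and vertical above 0.3 rad).
It also fails if it takes over 45 s, if anything falls off the work surface, if the arm or the gripper's body presses on something with over 40 N, if the wrist force passes 120 N, or if a joint passes its speed limit or range.

## Robot

A 7-joint arm with a two-finger parallel gripper is mounted at the origin on a cart in front of the work surface, level with it; the furniture and walls round the work are solid. World frame = base frame: x ahead of the robot, y to its left, z up, the work surface at z = 0. Lengths are in m, angles in rad, forces in N, time in s.
With the tool pointing down it reaches from about 0.425 to 1.025 m from the base axis. Payload 9.4 kg.
Tool frame: the origin (TCP) lies midway between the tips of the shut fingers; the grasp point (between the pads) lies 19 mm behind it; z points along the fingers, y is the line along which they close (so a half turn about z gives the same grasp; the last joint's range is limited). The gripper opens to 93 mm and grips with 3 to 60 N. Pads are 15 mm wide; open, the fingers measure 128 mm over their backs; the gripper's body (75 mm by 188 mm) begins 65 mm behind the grasp point.
Start: joints at [1.038, 0.599, -0.003, 1.599, 0.002, 0.943, -0.08], TCP at [0.319, -0.651, 0.219] pointing down, gripper open.
Joint ranges: [-2.57, 2.57], [-0.35, 1.97], [-1.29, 1.29], [0.11, 2.56], [-1.05, 4.19], [0.11, 1.86], [-2.63, 2.63]. Speed limits (rad/s): [2.22, 2.22, 3.01, 3.01, 3.14, 3.14, 3.14].

## Interface

Orientations are given as a unit quaternion [x, y, z, w].
In Python, from plant import monitor, vision, manip gives the robot as it stands.
- The arm moves only by the tool move_arm, never from a script. Its argument "targets" is text: rows parted by semicolons, each of 7 numbers parted by spaces: the shift along the tool's x, y, z in cm, then the turn, a rotation vector about the tool's x, y, z in rad, then the opening, from 0 (shut) to 1 (fully open). A call has 1 to 8 rows; each row is the pose to reach, as a shift and turn from the pose commanded when the call began, along the tool's axes at that moment; what a row does not reach only later rows make up. A row lasts 1/12 s, in which the tool goes at most 41.7 mm and 7.16 degrees, less where a joint would pass 70% of its speed; a pose out of reach is approached as far as the arm can. A call with a gripper value outside its range is refused whole. The fingers move at their own pace and stop on an object; "newtons" is the grip in N (left out, the last holds). Time passes only in rows, so rows that repeat a pose let the fingers close. It gives the time, the measured TCP pose, the force, the opening and the grip force at its end, in the units of the state.
- monitor.state(): the state, without advancing time (a new reading comes with each control period).
- vision.read_camera(name): name is "scene" or "top" or "wrist"; returns a dict with "color" (420x560x3 uint8, red, green, blue), "depth" (420x560 float32, m along the optical axis (not along the pixel's ray), 0 where there is no reading), "camera_matrix" (3x3 intrinsics, pixels), "rvec" (rotation vector, rad) and "tvec" (3), from world to camera coordinates, as OpenCV has them. Camera axes: x right, y down, z forward; pixel columns grow to the right and rows downward; lengths in m; the calibration is good to about 2 mm. A picture is of the moment at which its call begins.
- manip.finish_job(): hands the job in; it is judged then, once.
The state is a dict: "t": time; "joint_pos": joint angles; "qd": joint speeds; "effort": joint torques, N m; "tool_pos": TCP position; "orientation": TCP orientation; "ft_force": force on the tool from outside, world axes, zero at the start; "moment": the same for the moment, N m; "width": finger opening in m; "grasp_force": force on a finger pad.
Only numpy, scipy, OpenCV 4.12 (cv2) and the standard library are available. Lean on these libraries where they do the work, as an engineer would, in place of code of your own. Each camera call takes 0.05 s, during which the arm holds its last target. There are 200 camera calls.

## Working session

There is one attempt and no reset: what is moved stays moved. The work goes in short steps, Python scripts to look and compute and a tool call to move; the robot and the scene stay as the last step left them, time stands still between calls to the robot, and variables do not carry over. Pictures are saved under pics/ and viewed, at most 10 in all, crops included, and the job is handed in when it is done.

Besides the shell and the picture viewer there is one more tool, called after "Call:" in YAML: its name, and indented under it one key for each argument. move_arm: Moves the arm, as the interface text tells. Its arguments: {"type":"object","properties":{"targets":{"type":"string"},"newtons":{"type":"number"}},"required":["targets"]}

```bash
mkdir -p pics; cat > h.py <<'E'
import numpy as np, cv2
from plant import monitor, vision, manip
from scipy.spatial.transform import Rotation as R
def cam(n):
    c=vision.read_camera(n); M=cv2.Rodrigues(np.array(c['rvec'],float))[0]; t=np.array(c['tvec'],float).ravel(); K=np.array(c['camera_matrix'])
    return c,M,t,K
def pts(c,M,t,K):
    d=c['depth']; v,u=np.indices(d.shape)
    P=np.stack([(u-K[0,2])/K[0,0]*d,(v-K[1,2])/K[1,1]*d,d],-1)
    return (P-t)@M
E
python3 - <<'E'
from h import *
for n in ['scene','top']:
    o=cam(n); c=o[0]
    cv2.imwrite(f'pics/{n}0.png',cv2.resize(c['color'][:,:,::-1],(800,600))); np.savez(f'{n}0.npz',col=c['color'],P=pts(*o),M=o[1],t=o[2],K=o[3],d=c['depth'])
    print(n,-o[1].T@o[2])
print(monitor.state())
E
```

```text
scene [-0.23723671  0.56391009  1.09150833]
top [-0.16663669  0.30619211  1.44701467]
{'t': 0.1, 'joint_pos': array([ 1.03829973,  0.60003459, -0.00256556,  1.60001426,  0.00179764,
        0.94291259, -0.07980221]), 'qd': array([ 0.00149283, -0.00021453,  0.00161141, -0.00246292,  0.00091141,
        0.00171061, -0.00061018]), 'effort': array([ 3.88431406e-03, -7.66554952e+01,  1.50153581e+00, -2.52939034e+01,
       -5.23830357e-02,  1.35851049e-02,  4.48432195e-05]), 'tool_pos': array([ 0.31894484, -0.65060586,  0.21786634]), 'orientation': array([ 9.74134890e-01,  2.25966257e-01, -2.09169052e-04, -6.50443039e-04]), 'ft_force': array([-0.92605556, -0.247355  ,  0.15373969]), 'moment': array([-0.00256925, -0.02139431, -0.0414718 ]), 'grasp_force': 0.0, 'width': 0.09276654209061773}
```

View pics/scene0.png

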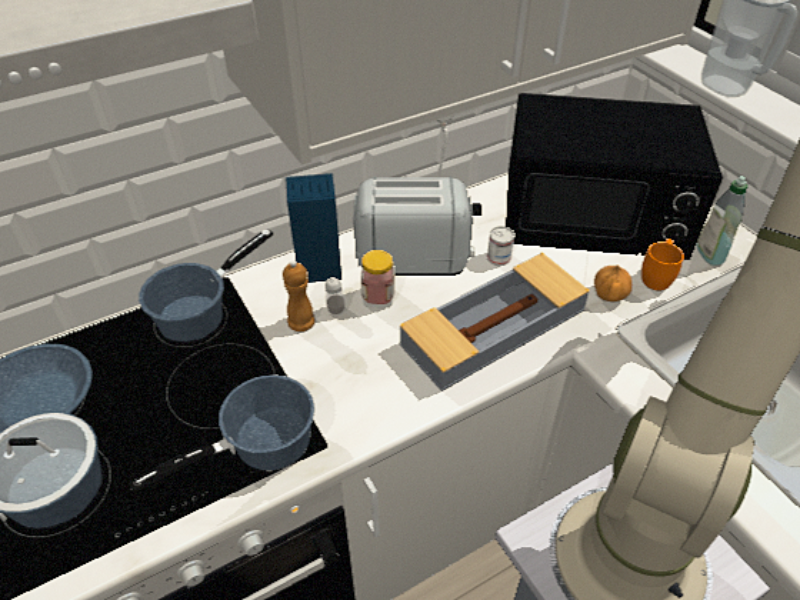

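View pics/top0.png

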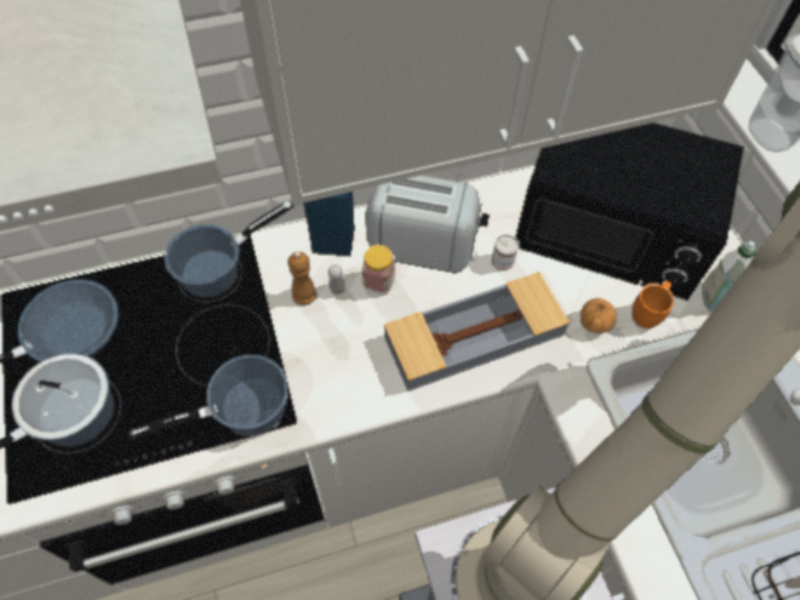

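The scene view shows the box at about (495,320) with its covers at (440,338) and (550,280). The turner lies between them with its blade toward the pan (left), and the milk pan is at (267,422). The top view has the same layout: box (477,328), pan (248,395).

```bash
python3 - <<'E'
from h import *
for n in ['scene','top']:
    z=np.load(n+'0.npz'); col=z['col'];P=z['P'];M,t,K=z['M'],z['t'],z['K']
    C=-M.T@t
    hsv=cv2.cvtColor(col,cv2.COLOR_RGB2HSV); H,S,V=[hsv[...,i].astype(int) for i in range(3)]
    def ray(uv,h):
        uv=np.atleast_2d(uv).astype(float); d=np.c_[(uv[:,0]-K[0,2])/K[0,0],(uv[:,1]-K[1,2])/K[1,1],np.ones(len(uv))]@M
        return C+d*((h-C[2])/d[:,2])[:,None]
    # covers
    m=((H>10)&(H<24)&(S>70)&(V>140)&(abs(P[...,2]-.064)<.012)).astype(np.uint8)
    cs=sorted(cv2.findContours(m,0,2)[0],key=cv2.contourArea)[-2:]
    cc=[]
    for c in cs:
        q=ray(c[:,0],.064); r=cv2.minAreaRect((q[:,:2]*1000).astype(np.float32)); cc.append(r[0]); print(n,'cover',r, 'z',np.median(P[...,2][m>0]))
    cc=np.array(cc); d=cc[1]-cc[0]; print(' mid',cc.mean(0),'dist',np.hypot(*d),'ang',np.arctan2(d[1],d[0]))
    mid=cc.mean(0)/1000
    near=np.hypot(P[...,0]-mid[0],P[...,1]-mid[1])<.12
    m=(near&((H<12)|(H>172))&(S>90)&(V>20)&(V<170)&(P[...,2]<.05)).astype(np.uint8)
    cs=max(cv2.findContours(m,0,2)[0],key=cv2.contourArea); mm=cv2.drawContours(m*0,[cs],-1,1,-1)
    q=ray(cs[:,0],.024); r=cv2.minAreaRect((q[:,:2]*1000).astype(np.float32)); print(' turner',r,cv2.boxPoints(r).round().tolist(),'z',np.percentile(P[...,2][mm>0],[10,50,90]))
    # pan rim by depth
    pm=(P[...,2]>.088)&(P[...,2]<.108)&(H>95)&(H<125)&(S>50)
    pk=P[pm]; pk=pk[np.linalg.norm(pk[:,:2],axis=1)<1.3]
    print(' rim cand',len(pk),pk.min(0),pk.max(0))
    lab,L,st,ce=cv2.connectedComponentsWithStats(((H>95)&(H<125)&(S>40)&(V>40)).astype(np.uint8))
    for i in range(1,lab):
        if st[i,4]>800: 
            e=L==i; print('  blob',st[i],P[e][:,:2].mean(0),P[e][:,2].max())
            s=e&(abs(P[...,2]-.098)<.006)
            if s.sum()>20: 
                xy=P[s][:,:2]; A=np.c_[2*xy,np.ones(len(xy))]; x=np.linalg.lstsq(A,(xy**2).sum(1),rcond=None)[0]; print('   circ',x[:2],np.sqrt(x[2]+x[:2]@x[:2]),s.sum())
E
```

```text
scene cover ((535.4383544921875, -253.53407287597656), (148.1922607421875, 88.90575408935547), 5.201838493347168) z 0.06530530027486361
scene cover ((512.178466796875, 44.601097106933594), (147.3846893310547, 86.90103149414062), 4.339522838592529) z 0.06530530027486361
 mid [ 523.80841064 -104.46648788] dist 299.04113756528096 ang 1.6486565355238545
 turner ((530.957275390625, -123.39368438720703), (39.144996643066406, 195.7209014892578), 7.46954345703125) [[499.0, -29.0], [524.0, -223.0], [563.0, -218.0], [538.0, -24.0]] z [0.01783067 0.0240655  0.02741883]
 rim cand 1197 [ 0.41290827 -0.61121357  0.08802234] [0.94332907 0.83522214 0.10785658]
  blob [ 200  121   37   77 2005] [0.84227626 0.14912367] 1.0915083273342994
   circ [0.89679127 0.12731644] 0.07235845093015601 74
  blob [  98  184   59   55 2351] [0.8668359  0.44338939] 1.0915083273342994
   circ [0.85822961 0.44178478] 0.0783444276818504 406
  blob [   0  240   65   63 2901] [0.82347525 0.74124217] 1.0915083273342994
  blob [ 153  263   66   66 3213] [0.51105097 0.40752522] 1.0915083273342994
   circ [0.49415759 0.4086884
[... 578 characters left out ...]
92831420898438), 10.493998527526855) [[488.0, -11.0], [526.0, -213.0], [578.0, -203.0], [540.0, -1.0]] z [0.0133814  0.01973948 0.0249663 ]
 rim cand 620 [ 0.4111623  -0.60077538  0.08805789] [0.94011758 0.80544811 0.10750116]
  blob [ 213  135   34   43 1183] [0.82586429 0.14989131] 1.4470146740099352
   circ [0.86397093 0.14004629] 0.04557015745202074 72
  blob [ 114  158   55   50 1986] [0.86757551 0.45199394] 1.4470146740099352
   circ [0.85489836 0.44922939] 0.0782659647157292 165
  blob [  12  195   72   58 3089] [0.81305889 0.76895016] 1.4470146740099352
  blob [ 144  248   58   57 2461] [0.51143571 0.41741796] 1.4470146740099352
   circ [0.49160909 0.41434747] 0.07863818425055624 124
```

Call:
move_arm:
  targets: "42 -38 -3 0 0 -1.19 0.55;42 -38 -3 0 0 -1.19 0.55;42 -38 -3 0 0 -1.19 0.55;42 -38 -3 0 0 -1.19 0.55;42 -38 -3 0 0 -1.19 0.55;42 -38 -3 0 0 -1.19 0.55;42 -38 -3 0 0 -1.19 0.55;42 -38 -3 0 0 -1.19 0.55"
  newtons: 30

```text
t: 0.77
tool_pos: [0.4426, -0.3399, 0.2363]
orientation: [0.745, 0.668, -0.0, -0.0]
ft_force: [1.0, -0.3, -0.8]
width: 0.0515
grasp_force: 0.0
```

Call:
move_arm:
  targets: "22.8 6.3 -1.4 0 0 -0.187 0.55;22.8 6.3 -1.4 0 0 -0.187 0.55;22.8 6.3 -1.4 0 0 -0.187 0.55;22.8 6.3 -1.4 0 0 -0.187 0.55;22.8 6.3 -1.4 0 0 -0.187 0.55;22.8 6.3 -1.4 0 0 -0.187 0.55;22.8 6.3 -1.4 0 0 -0.187 0.55;22.8 6.3 -1.4 0 0 -0.187 0.55"

```text
t: 1.43
tool_pos: [0.5316, -0.1207, 0.2501]
orientation: [0.68, 0.733, 0.0, -0.0]
ft_force: [-0.0, -0.4, -0.3]
width: 0.0511
grasp_force: 0.0
```

```bash
python3 - <<'E'
from h import *
o=cam('wrist'); c=o[0]; P=pts(*o); M,t,K=o[1:]; C=-M.T@t
cv2.imwrite('pics/w1.png',c['color'][:,:,::-1]); s=monitor.state(); print(s['tool_pos'],s['orientation'],C)
col=c['color'];hsv=cv2.cvtColor(col,cv2.COLOR_RGB2HSV); H,S,V=[hsv[...,i].astype(int) for i in range(3)]
def ray(uv,h):
    uv=np.atleast_2d(uv).astype(float); d=np.c_[(uv[:,0]-K[0,2])/K[0,0],(uv[:,1]-K[1,2])/K[1,1],np.ones(len(uv))]@M
    return C+d*((h-C[2])/d[:,2])[:,None]
m=(((H<12)|(H>172))&(S>90)&(V>20)&(V<170)&(P[...,2]<.05)).astype(np.uint8)
cs=max(cv2.findContours(m,0,2)[0],key=cv2.contourArea); mm=cv2.drawContours(m*0,[cs],-1,1,-1)
Q=P[mm>0]; print('z',np.percentile(Q[:,2],[5,50,95]))
v,u=np.nonzero(mm); q=ray(np.c_[u,v],.024)
for a in np.arange(-.26,.08,.02):
    k=q[abs(q[:,1]-a)<.004]
    if len(k)>20: print(round(a,2),k[:,0].min().round(4),k[:,0].max().round(4),((k[:,0].min()+k[:,0].max())/2).round(4))
print(q[:,1].min(),q[:,1].max())
m=((H>10)&(H<24)&(S>70)&(V>140)&(abs(P[...,2]-.064)<.012)).astype(np.uint8)
for c in cv2.findContours(m,0,2)[0]:
    if cv2.contourArea(c)>500:
        w=ray(c[:,0],.064); print('cover',w[:,:2].min(0),w[:,:2].max(0),np.median(P[...,2][m>0]))
E
```

```text
[ 0.53092992 -0.12252424  0.24992695] [ 6.80777428e-01  7.32490194e-01 -4.09654902e-04 -2.04880546e-04] [ 0.52726064 -0.05556001  0.41625724]
z [0.01307648 0.02257579 0.02481521]
-0.22 0.5328 0.5501 0.5414
-0.2 0.53 0.549 0.5395
-0.18 0.5286 0.5475 0.538
-0.16 0.526 0.5458 0.5359
-0.14 0.5258 0.5442 0.535
-0.12 0.5231 0.5425 0.5328
-0.1 0.5217 0.5409 0.5313
-0.08 0.5202 0.5401 0.5302
-0.06 0.5189 0.5389 0.5289
-0.04 0.5079 0.5441 0.526
-0.02 0.4971 0.5535 0.5253
-0.0 0.496 0.5516 0.5238
-0.2187365268989502 0.009856854665642373
cover [ 0.46761426 -0.29929655] [ 0.61191449 -0.27460989] 0.06392372115866307
cover [ 0.48068876 -0.23477764] [ 0.60007956 -0.20410934] 0.06392372115866307
cover [ 0.44061465 -0.00335655] [0.58912732 0.07205167] 0.06392372115866307
```

View pics/w1.png

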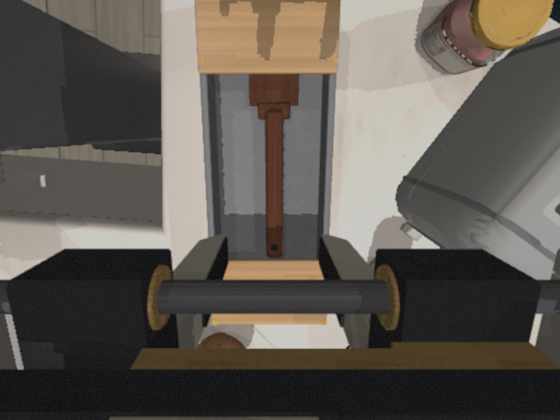

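The wrist view shows the turner with its shoulder at (273,110) and its hole near the handle end at (275,247). It is centred between the fingers and parallel to the tool x axis. Its handle end is just under the near cover. I descend and grip at x ≈ -30 mm.

Call:
move_arm:
  targets: "-1 0.2 6 0 0 0 0.55;-1 0.2 10 0 0 0 0.55;-1 0.2 14 0 0 0 0.55;-1 0.2 18 0 0 0 0.55;-1 0.2 21 0 0 0 0.55;-1 0.2 23 0 0 0 0.55;-1 0.2 23.7 0 0 0 0.55;-1 0.2 23.7 0 0 0 0.55"

```text
t: 2.15
tool_pos: [0.5323, -0.1336, 0.0115]
orientation: [0.682, 0.732, -0.001, -0.001]
ft_force: [-0.4, 0.0, -0.5]
width: 0.0509
grasp_force: 0.0
```

Call:
move_arm:
  targets: "0 0 0 0 0 0 0.1;0 0 0 0 0 0 0.1;0 0 0 0 0 0 0.1;0 0 0 0 0 0 0.1;0 0 0 0 0 0 0.1;0 0 0 0 0 0 0.1;0 0 0 0 0 0 0.1"
  newtons: 40

```text
t: 2.73
tool_pos: [0.5344, -0.1327, 0.0143]
orientation: [0.681, 0.732, 0.0, 0.001]
ft_force: [-1.4, -1.9, 9.6]
width: 0.0217
grasp_force: 40.0
```

Call:
move_arm:
  targets: "0 0 -0.3 0 0 0 0.1;0.5 0 -0.4 0 0 0 0.1;1.2 0 -0.4 0 0 0 0.1;2 0 -0.4 0 0 0 0.1;2.8 0 -0.4 0 0 0 0.1;3.5 0 -0.4 0 0 0 0.1;4.1 0 -0.4 0 0 0 0.1;4.1 0 -0.4 0 0 0 0.1"

```text
t: 3.4
tool_pos: [0.5307, -0.0977, 0.0175]
orientation: [0.683, 0.73, -0.003, 0.002]
ft_force: [0.6, -23.3, 0.6]
width: 0.0215
grasp_force: 40.0
```

```bash
python3 - <<'E'
from h import *
c=cam('wrist')[0]; s=monitor.state(); print(s['tool_pos'],s['ft_force'],s['width'])
d=cam('top')[0]['color'][200:290,250:410]
cv2.imwrite('pics/w2.png',np.hstack([cv2.resize(c['color'],(400,300)),cv2.resize(d,(400,300))])[:,:,::-1])
E
```

```text
[ 0.53063386 -0.09770668  0.01747693] [  2.03827186 -22.19409771   0.77798764] 0.02162697213443926
```

View pics/w2.png

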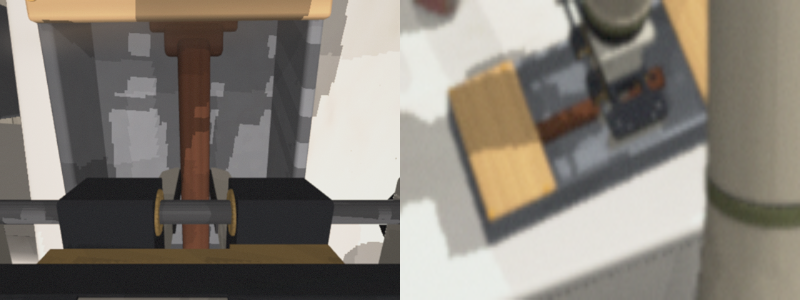

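The turner has reached the end wall (23 N at 35 mm). The handle end is visible at (655,75) in the right half, clear of the cover. I back off slightly and tilt the handle up about the blade end.

Call:
move_arm:
  targets: "-1.1 0 -0.2 0 0 0 0.1;-1.1 0 -1.3 0 -0.06 0 0.1;-1 0 -2.4 0 -0.12 0 0.1;-0.8 0 -3.4 0 -0.18 0 0.1;-0.6 0 -4.5 0 -0.24 0 0.1;-0.3 0 -5.5 0 -0.3 0 0.1;0 0 -6.5 0 -0.36 0 0.1;0 0 -6.5 0 -0.36 0 0.1"

```text
t: 4.17
tool_pos: [0.5319, -0.0861, 0.0825]
orientation: [0.667, 0.723, -0.121, 0.132]
ft_force: [0.1, 0.4, -2.0]
width: 0.0213
grasp_force: 40.0
```

```bash
python3 - <<'E'
from h import *
s=monitor.state(); print(s['tool_pos'],R.from_quat(s['orientation']).as_matrix().round(3).tolist(),s['ft_force'],s['width'],s['joint_pos'].round(2))
a=cam('scene')[0]['color'][160:290,260:430]
cv2.imwrite('pics/s3.png',np.hstack([cv2.resize(a,(480,367)),cv2.resize(cam('wrist')[0]['color'],(320,367))])[:,:,::-1])
E
```

```text
[ 0.53186133 -0.08612297  0.0824857 ] [[-0.075, 0.997, 0.029], [0.932, 0.08, -0.352], [-0.353, 0.001, -0.936]] [ 0.05609755  0.37184317 -1.97981488] 0.021334461094380426 [-0.33  0.62  0.23  2.2   0.59  0.42 -0.61]
```

View pics/s3.png

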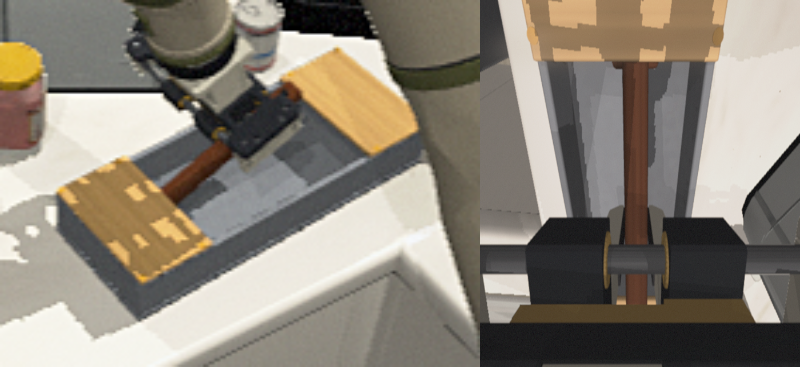

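The handle end is up through the opening at (290,90), with the blade still under the far cover and no slip. Next I draw it along its axis and lift.

Call:
move_arm:
  targets: "-2 0 0 0 0 0 0.1;-4.5 0 0 0 0 0 0.1;-7 0 0 0 0 0 0.1;-9.5 0 0 0 0 0 0.1;-12 0 0 0 0 0 0.1;-13 0 -2.6 0 0 0 0.1;-14.2 0 -5.9 0 0 0 0.1;-15.4 0 -9.2 0 0 0 0.1"

```text
t: 4.93
tool_pos: [0.5371, -0.2054, 0.2229]
orientation: [0.672, 0.719, -0.122, 0.129]
ft_force: [0.3, 0.0, -0.3]
width: 0.0216
grasp_force: 40.0
```

Call:
move_arm:
  targets: "-1.2 0 -3 0 0 0 0.1;-1.2 0 -3 0 0.1 0 0.1;-1.2 0 -3 0 0.2 0 0.1;-1.2 0 -3 0 0.3 0 0.1;-1.2 0 -3 0 0.36 0 0.1;-1.2 0 -3 0 0.36 0 0.1"

```text
t: 5.43
tool_pos: [0.5377, -0.2092, 0.2549]
orientation: [0.685, 0.729, 0.001, -0.001]
ft_force: [-0.0, -1.2, -1.7]
width: 0.0216
grasp_force: 40.0
```

```bash
python3 - <<'E'
from h import *
s=monitor.state(); print(s['tool_pos'],R.from_quat(s['orientation']).as_matrix().round(3).tolist(),s['ft_force'],s['width'],s['joint_pos'].round(2))
a=cam('scene')[0]['color'][100:310,240:520]
cv2.imwrite('pics/s4.png',np.hstack([cv2.resize(a,(480,360)),cv2.resize(cam('wrist')[0]['color'],(320,360))])[:,:,::-1])
E
```

```text
[ 0.53769515 -0.20916664  0.25486005] [[-0.063, 0.998, 0.001], [0.998, 0.063, 0.003], [0.003, 0.001, -1.0]] [-0.00623321 -1.20702177 -1.69204275] 0.021600399583922025 [ 0.33  0.38 -0.07  1.9   0.03  0.86  0.3 ]
```

View pics/s4.png

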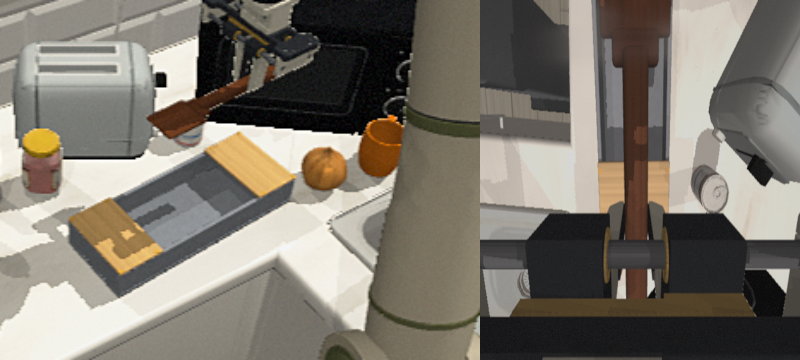

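The turner is fully out and level, with its blade at (180,118) in the scene crop. I carry it to the pan.

Call:
move_arm:
  targets: "2 -0.6 0 0 0 0 0.1;5 -0.6 0 0 0 0 0.1;8.5 -0.6 0 0 0 0 0.1;12 -0.6 0 0 0 0 0.1;15.5 -0.6 0 0 0 0 0.1;19 -0.6 0 0 0 0 0.1;22 -0.6 0 0 0 0 0.1;24 -0.6 0 0 0 0 0.1"

```text
t: 6.2
tool_pos: [0.5146, 0.0397, 0.2547]
orientation: [0.679, 0.734, -0.0, 0.0]
ft_force: [0.4, -0.2, -0.5]
width: 0.0213
grasp_force: 40.0
```

Call:
move_arm:
  targets: "3 0 0 0 0 0 0.1;6.5 0 0 0 0 0 0.1;10 0 0 0 0 0 0.1;13.5 0 0 0 0 0 0.1;17 0 0 0 0 0 0.1;20 0 0 0 0 0 0.1;22.5 0 0 0 0 0 0.1;24 0 0 0 0 0 0.1"

```text
t: 6.87
tool_pos: [0.4967, 0.2789, 0.2545]
orientation: [0.679, 0.734, 0.0, 0.0]
ft_force: [0.3, -0.5, -0.6]
width: 0.0214
grasp_force: 40.0
```

Call:
move_arm:
  targets: "0 0 1 0 0 0 0.1;0 0 2.5 0 0 0 0.1;0 0 3.5 0 0 0 0.1;0 0 4 0 0 0 0.1;0 0 4 0 0 0 0.1;0 0 4 0 0 0 0.1;0 0 4 0 0 0 0.1;0 0 4 0 0 0 0.1"

```text
t: 7.53
tool_pos: [0.4989, 0.2746, 0.2155]
orientation: [0.681, 0.732, 0.0, 0.0]
ft_force: [1.0, 0.6, -0.7]
width: 0.0216
grasp_force: 40.0
```

```bash
python3 - <<'E'
from h import *
s=monitor.state(); print(s['tool_pos'],R.from_quat(s['orientation']).as_matrix().round(3).tolist(),s['ft_force'],s['width'],s['grasp_force'],abs(s['qd']).max())
o=cam('top'); P=pts(*o); c=o[0]['color']; hsv=cv2.cvtColor(c,cv2.COLOR_RGB2HSV); H,S,V=[hsv[...,i].astype(int) for i in range(3)]
m=((H<12)|(H>172))&(S>90)&(V>20)&(V<170)&(P[...,2]>.15)&(P[...,2]<.3)&(P[...,1]>.2)&(P[...,1]<.6)&(P[...,0]<.65)&(P[...,0]>.4)
Q=P[m]; print(len(Q),Q.min(0),Q.max(0)); b=Q[Q[:,1]>Q[:,1].max()-.07]; print('blade',b.mean(0))
m=((H>95)&(H<125)&(S>40)&(abs(P[...,2]-.098)<.006)&(np.hypot(P[...,0]-.493,P[...,1]-.411)<.1))
xy=P[m][:,:2]; A=np.c_[2*xy,np.ones(len(xy))]; x=np.linalg.lstsq(A,(xy**2).sum(1),rcond=None)[0]; print('pan',x[:2],np.sqrt(x[2]+x[:2]@x[:2]))
a=cam('scene')[0]['color']
cv2.imwrite('pics/s5.png',np.hstack([cv2.resize(a,(400,300)),cv2.resize(c,(400,300))])[:,:,::-1])
E
```

```text
[0.4989139  0.27463388 0.21550529] [[-0.071, 0.997, 0.001], [0.997, 0.071, 0.0], [0.0, 0.001, -1.0]] [ 0.97328367  0.60581792 -0.70857782] 0.02155659168271188 39.975122809410095 0.002259886907528318
749 [0.45121666 0.20020823 0.20510082] [0.51652578 0.46081408 0.22861599]
blade [0.48447899 0.42466092 0.21274954]
pan [0.49171411 0.41437529] 0.07834199560371272
```

View pics/s5.png

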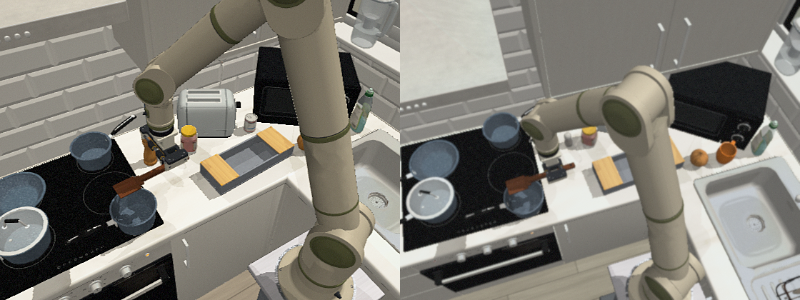

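The blade is over the pan mouth, measured about 13 mm from its centre. The turner is level at z ≈ 0.21, well above the rim, and the bystanders are still standing.

```bash
python3 -c "
from plant import manip
print(manip.finish_job())"
```

```text
the job is handed in; nothing more can be done
None
```

The turner is out of the box, held still and level with its blade about 13 mm from the pan mouth's centre and about 110 mm above the rim, and the job is handed in (no verdict was shown).

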